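Set the positioner brake through the guard window

TASK

Set the brake of the blue pipe positioner: reach down through the window of its yellow guard and press the red lever all the way down to its stop with the fingertips, then come back out. Do not touch the guard or the rest of the positioner, leave the black lever beside it alone, never pull the red lever up, and leave the loose things on the bench where they lie.

Things in the scene. Friction and masses are not known exactly. Their poses are not given: they have to be found in the camera images.
- positioner: Blue bench pipe positioner with a yellow guard, all one fixed body. Origin on the bench right under the centre of the guard window; x points to its back (away from the robot at yaw 0), y to its left, z up. Base plate 12 mm thick, from x -170 to +120 and y -320 to +210 mm. Over the origin stands the lever box, 148 x 228 mm, walls up to the yellow guard frame that roofs it
- window (a point): Centre of the guard window, 110 mm above the bench; axes as the positioner. Window 100 mm (along x) by 180 mm (y) in a yellow frame 150 x 230 mm, 6 mm thick, bars 25 mm wide. The frame slopes by 15 degrees, lower at the front (-x): its mid-plane is 110 mm above the bench here, 91 mm at the front edge, 129 mm at the back edge. The box below it is open inside
- headstock (a point): Centre of the top of the headstock, the tall blue part of the positioner right (-y) of the guard: 140 x 75 mm, 176 mm high, from y -134 to -210 mm. Beyond it a round steel face plate 170 mm in diameter, its top 190 mm above the bench, with a pipe stub 90 mm in diameter out to y -316 mm
- red_pad (a point): Centre of the top of the red pad of the red lever (pad 40 mm along the lever, 26 wide, 12 thick). The lever hinges at its back end on a level axis along the positioner's y, 65 mm above the bench and 78 mm behind this point. The pad starts 82 to 94 mm above the bench, 58 to 60 mm when fully down. It lies under the window, left or right of its centre (it varies), 29 to 41 mm off
- black_pad (a point): Centre of the top face of the black pad on the black lever, the same lever with a black pad, on the other side of the window's centre, 58 to 82 mm away in y
- red_lever (a joint): Angle of the red lever in rad: grows as its pad is pressed down, starts between 0 and 0.15, stop (fully down) at 0.45, upper stop at -0.15. A stiff friction hinge, about 5 N at the pad; it stays where it is left
- black_lever (a joint): Angle of the black lever, the same sense and range; must stay as it is
- coupling: Loose steel pipe coupling, a ring 44 mm in diameter and 35 mm high, standing on the positioner's base plate left of the guard; origin at the centre of its underside
- tee_plug: Loose brass plug, 32 mm in diameter and 32 mm high, on the base plate left of the guard; origin at the centre of its underside
- wrench: Loose steel wrench, 160 mm long, lying on the positioner's base plate in front of the guard; origin at the underside of its handle
- flange: Loose dark steel flange ring, 110 mm in diameter and 16 mm thick, lying on the bench at the right; origin at the centre of its underside
- tip_jar: Loose jar with an orange cap, 64 mm in diameter and 85 mm high, standing on the bench at the left; origin at the centre of its underside

How it is judged:
By the outcome, as a careful person would: the job done as asked, in the order asked, and still so for the second after the job is handed in, with the robot touching nothing.
It also fails if it takes over 35 s, if anything falls off the work surface, if the arm or the gripper's body presses on something with over 40 N, if the wrist force passes 120 N, or if a joint passes its speed limit or range.

ROBOT

A 6-joint arm with a two-finger parallel gripper is mounted at the origin on the work surface. World frame = base frame: x ahead of the robot, y to its left, z up, the work surface at z = 0. Lengths are in m, angles in rad, forces in N, time in s.
With the tool pointing down it reaches from about 0.375 to 0.9 m from the base axis. Payload 3.1 kg.
Tool frame: the origin (TCP) lies midway between the tips of the shut fingers; the grasp point (between the pads) lies 19 mm behind it (grip_depth is the distance from the TCP to the grasp point, in m); y points along the fingers, z is the direction in which the jaws open and shut, and the axes are right-handed (so a half turn about y gives the same grasp; the last joint's range is limited). The gripper opens to 85 mm and grips with 20 to 120 N. Pads are 22 mm wide; open, the fingers measure 114 mm over their backs; the gripper's body (76 mm by 85 mm) begins 54 mm behind the grasp point. The pads swing forward as they close: fully open they stand 13 mm farther back than shut.
Start: joints at [0.99, 0.527, 1.433, -0, 1.181, -0.178], TCP at [0.245, 0.575, 0.208] pointing down, gripper open.
Joint ranges: [-3.08, 3.08], [-0.75, 2.2], [0.22, 2.44], [-1.43, 4.57], [0, 2.65], [-2.85, 2.85]. Speed limits (rad/s): [2.79, 2.79, 3.14, 3.14, 3.14, 3.14].

INTERFACE

Orientations are given as a unit quaternion [x, y, z, w].
In Python, from station import sense, snapshot, camera_model, sign_off, grip_depth gives the robot as it stands.
- The arm moves only by the tool play_rows, never from a script. Its argument "deltas" is a list of rows, each a list of 6 numbers: the shift along the tool's x, y, z in m, then the turn, a rotation vector about the tool's x, y, z in rad. A call has 1 to 12 rows; each row is the pose to reach, as a shift and turn from the pose commanded when the call began, along the tool's axes at that moment; what a row does not reach only later rows make up. A row lasts 1/10 s, in which the tool goes at most 50 mm and 8.59 degrees, less where a joint would pass 70% of its speed; a pose out of reach is approached as far as the arm can. A call with a gripper value outside its range is refused whole. "gripper" is the finger opening in m, from 0 to 0.0854, set as the call begins (left out, the last holds). The fingers move at their own pace and stop on an object; "force" is the grip in N (left out, the last holds). Time passes only in rows, so rows that repeat a pose let the fingers close. It gives the time, the measured TCP pose, the force and the opening at its end, in the units of the state.
- sense(): the state, without advancing time (a new reading comes with each control period).
- snapshot(name): name is "scene" or "top" or "wrist"; returns the picture (420x560x3 uint8, red, green, blue); there is no depth.
- camera_model(name): a dict with "fx", "fy", "cx", "cy" (pixels), "camera_from_world" (4x4, takes a point from world to camera coordinates). Camera axes: x right, y up, looking along -z (the intrinsics and any distortion apply to the point x, -y, -z); pixel columns grow to the right and rows downward; lengths in m; the calibration is good to about 2 mm. A picture is of the moment at which its call begins: read the wrist's pose just before it. camera_model takes no time and is no camera call; for the wrist camera it gives the pose at the moment of the call.
- sign_off(): hands the job in, once; it reports no verdict.
The state is a dict: "t": time; "q": joint angles; "qd": joint speeds; "tau": joint torques, N m; "tcp_pos": TCP position; "tool_rot": TCP orientation; "force": force on the tool from outside, world axes, zero at the start; "ft_torque": the same for the moment, N m; "finger_gap": opening from 0.0 (shut) to 1.0 (fully open).
Only numpy, scipy, OpenCV 4.12 (cv2) and the standard library are available. Lean on these libraries where they do the work, as an engineer would, in place of code of your own. Each camera call takes 0.05 s, during which the arm holds its last target.

## Working session

There is one attempt and no reset: what is moved stays moved. The work goes in short steps, Python scripts to look and compute and a tool call to move; the robot and the scene stay as the last step left them, time stands still between calls to the robot, and variables do not carry over. Pictures are saved under pics/ and viewed, and the job is handed in when it is done.

Besides the shell and the picture viewer there is one more tool, called after ">>>" by a JSON object that holds its "api" and its "payload", one argument or row to a line. play_rows: Moves the arm, as the interface text tells. Its arguments: {"type":"object","properties":{"deltas":{"type":"array"},"gripper":{"type":"number"},"force":{"type":"number"}},"required":["deltas"]}

```bash
ls; mkdir -p pics; python3 - <<'E'
from station import *
import cv2
s=sense();print(s)
print(grip_depth)
for n in ["scene","top","wrist"]:
    m=camera_model(n);print(n,m)
    cv2.imwrite(f"pics/{n}0.png",snapshot(n)[:,:,::-1])
E
```

```text
pics
{'t': 0.0, 'q': array([ 9.89477059e-01,  5.28464444e-01,  1.43393368e+00,  1.84648267e-06,
        1.18138936e+00, -1.78512116e-01]), 'qd': array([ 2.55809249e-03, -2.56579997e-04, -8.51433950e-04,  1.73740821e-03,
       -2.86408971e-03, -7.18373228e-05]), 'tau': array([-5.52584497e-04, -4.42347658e+01, -1.78025597e+01, -2.52061645e-04,
        8.31035664e-03,  2.63984461e-06]), 'tcp_pos': array([0.24454557, 0.57432399, 0.20712475]), 'tool_rot': array([ 0.69353383, -0.14174148,  0.14116481, -0.69209296]), 'force': array([0.06406486, 0.70815003, 0.18002771]), 'ft_torque': array([-0.03174219, -0.01550105,  0.00774113]), 'finger_gap': 1.0037339741145206}
0.0187
scene {'fx': 433.43985860326603, 'fy': 433.43985860326603, 'cx': 289.313943753633, 'cy': 211.80718113609097, 'camera_from_world': array([[-0.83116525,  0.55586797, -0.01323387,  0.52180295],
       [-0.40756773, -0.59288316,  0.69453446,  0.13676317],
       [ 0.37822332,  0.5826666 ,  0.71933772, -1.38448211],
       [ 0.        ,  0.        ,  0.        ,  1.        ]])}
top {'fx': 477.83010174634836, 'fy': 477.83010174634836, 'cx': 286.4215936850191, 'cy': 204.9170710630234, 'camera_from_world': array([[-0.0140774 , -0.9999    ,  0.0013513 , -0.01357196],
       [ 0.99681759, -0.01392792,  0.07849017, -0.61144614],
       [-0.0784635 ,  0.00245193,  0.99691397, -1.32910803],
       [ 0.        ,  0.        ,  0.        ,  1.        ]])}
wrist {'fx': 342.28458252721015, 'fy': 342.28458252721015, 'cx': 274.99094063986223, 'cy': 208.8929106401126, 'camera_from_world': array([[ 3.92803174e-01,  9.19622075e-01, -9.51996619e-04,
        -6.25080792e-01],
       [-8.73876206e-01,  3.72940655e-01, -3.11858371e-01,
         4.00404460e-02],
       [-2.86436804e-01,  1.23330885e-01,  9.50128123e-01,
        -3.79262028e-01],
       [ 0.00000000e+00,  0.00000000e+00,  0.00000000e+00,
         1.00000000e+00]])}
```

View pics/scene0.png

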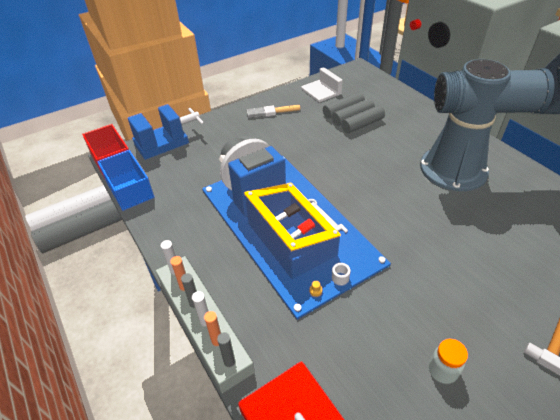

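View pics/top0.png

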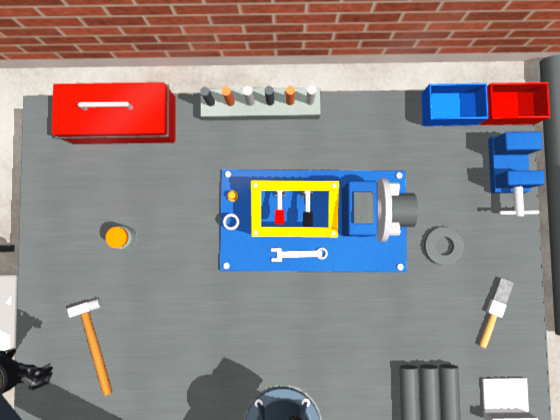

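View pics/wrist0.png

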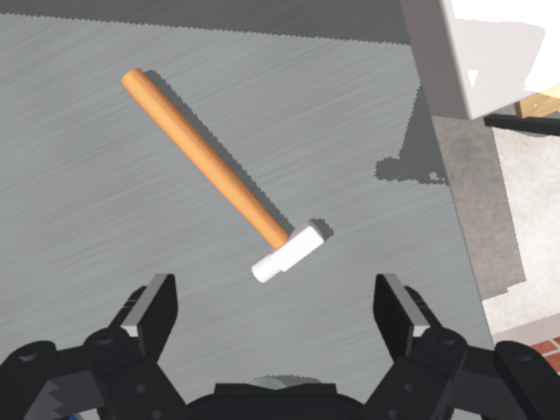

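The top view shows the yellow frame at about (295,208). The red pad is on its left side at (280,216), the black pad is at (307,219), and the wrench lies in front of the guard. Next I'll measure the frame and the pads.

```bash
cat > h.py <<'E'
import numpy as np, cv2
from station import *
def ray(m,u,v):
    T=m["camera_from_world"];R=T[:3,:3];c=-R.T@T[:3,3]
    d=R.T@np.array([(u-m["cx"])/m["fx"],-(v-m["cy"])/m["fy"],-1.0]);return c,d/np.linalg.norm(d)
def onz(m,u,v,z):
    c,d=ray(m,u,v);return c+d*(z-c[2])/d[2]
def proj(m,p):
    q=m["camera_from_world"]@np.append(p,1);return np.array([m["cx"]+m["fx"]*q[0]/-q[2],m["cy"]-m["fy"]*q[1]/-q[2]])
def tri(rs):
    A=np.zeros((3,3));b=np.zeros(3)
    for c,d in rs:
        P=np.eye(3)-np.outer(d,d);A+=P;b+=P@c
    p=np.linalg.solve(A,b);return p,[np.linalg.norm((np.eye(3)-np.outer(d,d))@(p-c)) for c,d in rs]
def hsv(im): return cv2.cvtColor(im,cv2.COLOR_BGR2HSV)
def yellow(im): return cv2.inRange(hsv(im),(22,150,100),(35,255,255))
def red(im):
    h=hsv(im);return cv2.inRange(h,(0,160,70),(8,255,255))|cv2.inRange(h,(172,160,70),(180,255,255))
E
python3 - <<'E'
from h import *
for n,roi in [("top",(245,175,345,242)),("scene",(235,175,345,255))]:
    im=cv2.imread(f"pics/{n}0.png");m=camera_model(n)
    x0,y0,x1,y1=roi
    y=yellow(im);k=np.zeros_like(y);k[y0:y1,x0:x1]=y[y0:y1,x0:x1]
    cs,hi=cv2.findContours(k,cv2.RETR_CCOMP,cv2.CHAIN_APPROX_NONE)
    for i,c in enumerate(cs):
        if cv2.contourArea(c)>500:
            print(n,"hole" if hi[0,i,3]>=0 else "outer",cv2.contourArea(c),cv2.minAreaRect(c),cv2.approxPolyDP(cv2.convexHull(c),5,True)[:,0].tolist())
    r=red(im);k=np.zeros_like(r);k[y0:y1,x0:x1]=r[y0:y1,x0:x1]
    nn,l,st,ce=cv2.connectedComponentsWithStats(k)
    for i in range(1,nn):
        if st[i,4]>5: print(n,"red",st[i],ce[i])
    cr=cv2.resize(im[y0-5:y1+5,x0-5:x1+5],None,fx=6,fy=6,interpolation=cv2.INTER_CUBIC);cv2.imwrite(f"pics/{n}_z.png",cr);print(cr.shape)
E
```

```text
top outer 4691.0 ((294.2442626953125, 208.23818969726562), (87.1233901977539, 55.50204849243164), 0.6740369200706482) [[251, 181], [338, 181], [336, 236], [252, 235]]
top hole 2581.5 ((294.5, 208.5), (39.0, 69.0), 90.0) [[260, 190], [328, 190], [328, 227], [261, 227]]
top red [275 210   9  14 125] [279.032 216.552]
(462, 660, 3)
scene outer 3107.5 ((290.20721435546875, 215.21646118164062), (96.06697082519531, 45.889617919921875), 46.245365142822266) [[245, 192], [293, 185], [339, 235], [291, 249]]
scene hole 1683.0 ((290.68603515625, 214.2318115234375), (71.40345001220703, 30.868539810180664), 46.84761428833008) [[258, 196], [288, 189], [326, 230], [294, 240]]
scene red [298 219  17  15 146] [306.23972603 225.60958904]
(540, 720, 3)
```

View pics/top_z.png

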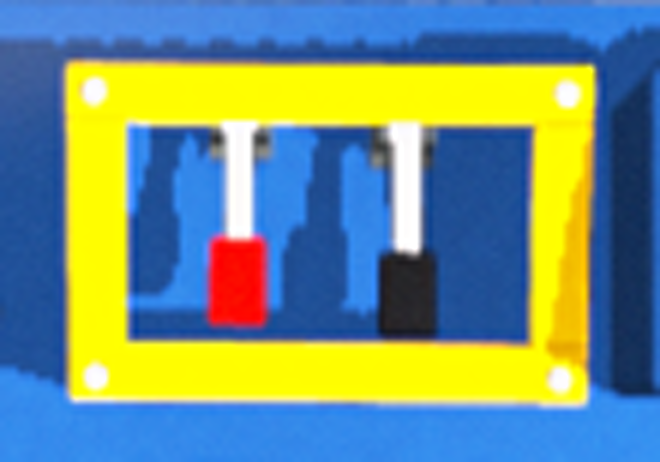

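View pics/scene_z.png

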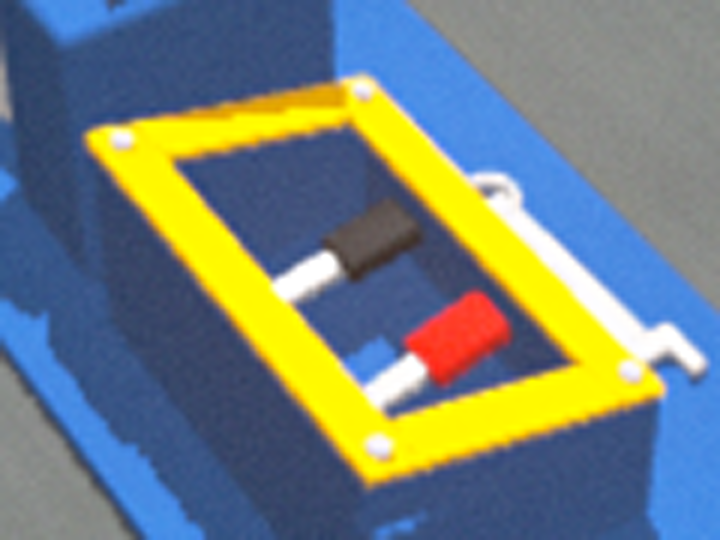

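```bash
python3 - <<'E'
from h import *
mt,ms=camera_model("top"),camera_model("scene")
# window corners: front z=110-50*... along slope
T=[[251,181],[338.5,181],[336.5,236.5],[251.5,236]]
S=[[291,249],[245,192],[293,185],[339,235]]
# order top: back-left, back-right, front-right, front-left ; scene: BL=?(291,249) BR(245,192) FR(293,185) FL(339,235)
P=[]
for a,b in zip(T,S):
    p,e=tri([ray(mt,*a),ray(ms,*b)]);P.append(p);print(p.round(4),np.round(e,4))
P=np.array(P);print("c",P.mean(0), "yaw L->R", [np.degrees(np.arctan2(*(P[i]-P[j])[[0,1]])) for i,j in((0,1),(3,2))])
Z=[.132,.132,.094,.094]
Q=np.array([onz(mt,*a,z) for a,z in zip(T,Z)]);print(Q.round(4),Q.mean(0))
Q=np.array([onz(ms,*a,z) for a,z in zip(S,Z)]);print(Q.round(4),Q.mean(0))
p,e=tri([ray(mt,279,216.5),ray(ms,306.2,225.6)]);print("red",p,e)
E
```

```text
[0.6672 0.0697 0.1308] [0.0004 0.0004]
[ 0.6618 -0.1578  0.1315] [0.0021 0.0021]
[ 0.5162 -0.1532  0.0842] [0.0039 0.0039]
[0.5245 0.0722 0.0892] [0.001 0.001]
c [ 0.59244834 -0.04228549  0.1089539 ] yaw L->R [np.float64(1.3458130479076869), np.float64(2.1124889855657645)]
[[ 0.6667  0.0699  0.132 ]
 [ 0.6635 -0.159   0.132 ]
 [ 0.5192 -0.1546  0.094 ]
 [ 0.5237  0.0725  0.094 ]] [ 0.59329811 -0.04280114  0.113     ]
[[ 0.668   0.0702  0.132 ]
 [ 0.6605 -0.1559  0.132 ]
 [ 0.5193 -0.1417  0.094 ]
 [ 0.5281  0.0746  0.094 ]] [ 0.59397665 -0.03816838  0.113     ]
red [ 0.57461731 -0.00118066  0.08876339] [np.float64(0.0006405296004230803), np.float64(0.0006405296004231533)]
```

```bash
python3 - <<'E'
from h import *
from scipy.spatial.transform import Rotation as R
s=sense();r=R.from_quat(s["tool_rot"]);print(r.as_matrix().round(3))
m=camera_model("wrist")["camera_from_world"];c=-m[:3,:3].T@m[:3,3];print("cam in tool",r.inv().apply(c-s["tcp_pos"]))
p=np.array([.575,-.005,.26]);print("d tool",r.inv().apply(p-s["tcp_pos"]))
for sg in(1,-1):
  G=R.from_matrix(np.array([[sg,0,0],[0,0,sg],[0,-1,0]]));print(sg,np.linalg.det(G.as_matrix()),(r.inv()*G).as_rotvec().round(3))
E
```

```text
[[ 0.92  -0.001  0.392]
 [-0.392 -0.001  0.92 ]
 [-0.    -1.    -0.002]]
cam in tool [-0.07957023 -0.16497053  0.00087045]
d tool [ 0.5310619  -0.05214155 -0.40373627]
1 0.9999999999999993 [ 0.002 -0.403 -0.001]
-1 0.9999999999999993 [1.000e-03 2.739e+00 2.000e-03]
```

>>> {"api": "play_rows", "payload": {
  "deltas": [
    [0.016,-0.003,-0.012,0,-0.012,0],
    [0.048,-0.006,-0.036,0,-0.035,0],
    [0.085,-0.01,-0.065,0,-0.062,0],
    [0.122,-0.014,-0.093,0,-0.089,0],
    [0.159,-0.018,-0.121,0,-0.116,0],
    [0.196,-0.022,-0.149,0,-0.142,0],
    [0.234,-0.026,-0.178,0,-0.169,0],
    [0.271,-0.03,-0.206,0,-0.196,0],
    [0.308,-0.034,-0.234,0,-0.223,0],
    [0.345,-0.038,-0.263,0,-0.25,0],
    [0.37,-0.042,-0.282,0,-0.27,0],
    [0.385,-0.045,-0.293,0,-0.28,0]
  ],
  "gripper": 0
}}

```text
t: 1.35
tcp_pos: [0.4856, 0.152, 0.2532]
tool_rot: [0.706, -0.044, 0.044, -0.706]
force: [0.1, 0.8, -0.2]
finger_gap: -0.001
```

```bash
cat > d.py <<'E'
from h import *
from scipy.spatial.transform import Rotation as R
import sys
def goal(p,yaw):
    s=sense();r=R.from_quat(s["tool_rot"]);G=R.from_euler('z',yaw)*R.from_matrix(np.array([[1,0,0],[0,0,1],[0,-1,0]]))
    print("t",s["t"],"tcp",s["tcp_pos"].round(4),"F",s["force"].round(2),"gap",round(s["finger_gap"],3))
    print("d",r.inv().apply(np.array(p)-s["tcp_pos"]).round(4),"rot",(r.inv()*G).as_rotvec().round(4))
if __name__=="__main__":
    a=[float(x) for x in sys.argv[1:]];goal(a[:3],a[3])
E
python3 d.py .575 -.005 .26 -.023
```

```text
t 1.35 tcp [0.4856 0.152  0.2532] F [ 0.15  0.76 -0.17] gap -0.001
d [ 0.1083 -0.0067 -0.1446] rot [ 0.0004 -0.1022  0.0005]
```

>>> {"api": "play_rows", "payload": {
  "deltas": [
    [0.012,-0.001,-0.016,0,-0.012,0],
    [0.038,-0.002,-0.05,0,-0.037,0],
    [0.064,-0.004,-0.085,0,-0.062,0],
    [0.09,-0.005,-0.12,0,-0.085,0],
    [0.102,-0.006,-0.137,0,-0.097,0],
    [0.108,-0.007,-0.145,0,-0.102,0],
    [0.108,-0.007,-0.145,0,-0.102,0],
    [0.108,-0.007,-0.145,0,-0.102,0]
  ]
}}

```text
t: 2.15
tcp_pos: [0.5728, -0.0016, 0.2598]
tool_rot: [-0.707, 0.008, -0.007, 0.707]
force: [0.1, 0.5, 0.7]
finger_gap: 0.005
```

```bash
python3 - <<'E'
from h import *
m=camera_model("wrist");im=snapshot("wrist")[:,:,::-1].copy();cv2.imwrite("pics/w1.png",im)
import pickle;pickle.dump(m,open("w1.pkl","wb"))
r=red(im);n,l,st,ce=cv2.connectedComponentsWithStats(r)
for i in range(1,n):
    if st[i,4]>50: print(st[i],ce[i])
E
python3 d.py .575 -.005 .26 -.023
```

```text
[264 165  25  37 898] [275.99665924 182.6714922 ]
[ 476  316   84   85 4646] [515.29100301 349.04778304]
[ 524  366   36   54 1548] [544.7118863  392.24289406]
t 2.2 tcp [ 0.5727 -0.0013  0.2599] F [-0.86 -0.06 -0.75] gap -0.005
d [ 0.0024 -0.0001 -0.0037] rot [-0.0007  0.0033 -0.0013]
```

View pics/w1.png

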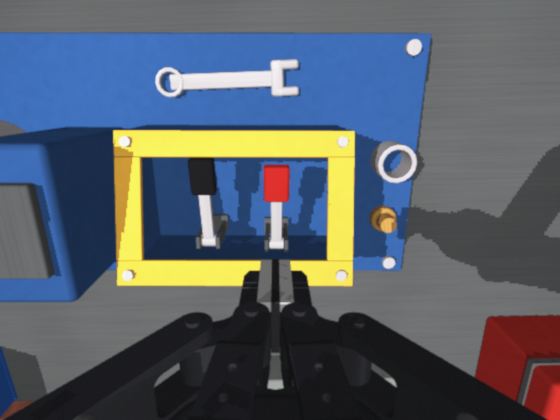

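The wrist view shows the red pad at (276,183), the black pad at (202,176), and the frame spanning about (115–355, 130–287). I'll combine the three views.

```bash
python3 - <<'E'
from h import *
import pickle
mt,ms,mw=camera_model("top"),camera_model("scene"),pickle.load(open("w1.pkl","rb"))
p,e=tri([ray(mt,279,216.5),ray(ms,306.2,225.6),ray(mw,276,182.7)]);print("red3",p,np.round(e,4))
p,e=tri([ray(mt,279,216.5),ray(mw,276,182.7)]);print("red tw",p,np.round(e,4))
for m,a in((mt,(279,216.5)),(mw,(276,182.7)),(ms,(306.2,225.6))): print(onz(m,*a,.087))
im=cv2.imread("pics/w1.png");y=yellow(im);y=cv2.morphologyEx(y,cv2.MORPH_CLOSE,np.ones((5,5)))
y[:,:105]=0;y[:,365:]=0
cs,hi=cv2.findContours(y,cv2.RETR_CCOMP,cv2.CHAIN_APPROX_NONE)
for i,c in enumerate(cs):
    if cv2.contourArea(c)>3000: 
        q=cv2.approxPolyDP(cv2.convexHull(c),8,True)[:,0];print("hole" if hi[0,i,3]>=0 else "outer",q.tolist())
# wrist corners: FL(355,130) FR(114,130) BL(353,287) BR(118,286)
for nm,a,z in(("BL",(353,287),.132),("BR",(118,286),.132),("FR",(114,130),.094),("FL",(355,130),.094)): print(nm,onz(mw,*a,z).round(4))
# black top pad front edge corners in wrist
print("black",onz(mw,202,176,.085),onz(mt,(380+435)/2/6+240,(253+337)/2/6+170,.085))
E
```

```text
red3 [ 5.75169135e-01 -3.86911504e-04  9.00246221e-02] [0.0012 0.0006 0.0009]
red tw [ 0.57496668 -0.00063683  0.09288745] [0.001 0.001]
[ 0.5752162 -0.0015546  0.087    ]
[5.76483345e-01 3.59185730e-04 8.70000000e-02]
[ 0.57318261 -0.00205514  0.087     ]
outer [[113, 131], [353, 132], [351, 285], [119, 285]]
BL [0.6713 0.0732 0.132 ]
BR [ 0.6651 -0.1551  0.132 ]
FR [ 0.5203 -0.1516  0.094 ]
FL [0.5252 0.0761 0.094 ]
black [ 0.56837173 -0.07441304  0.085     ] [ 0.56703108 -0.07943525  0.085     ]
```

>>> {"api": "play_rows", "payload": {
  "deltas": [
    [-0.002,0.015,0,0,0,0],
    [-0.002,0.045,0,0,0,0],
    [-0.002,0.075,0,0,0,0],
    [-0.002,0.1,0,0,0,0],
    [-0.002,0.115,0,0,0,0],
    [-0.002,0.12,0,0,0,0],
    [-0.002,0.12,0,0,0,0],
    [-0.002,0.12,0,0,0,0]
  ]
}}

```text
t: 3.0
tcp_pos: [0.5723, -0.0021, 0.1411]
tool_rot: [0.707, -0.006, 0.008, -0.707]
force: [0.2, -0.8, 1.2]
finger_gap: -0.0
```

```bash
python3 d.py .571 -.001 .105 -.023; python3 - <<'E'
from h import *
cv2.imwrite("pics/w2.png",snapshot("wrist")[:,:,::-1])
im=snapshot("scene")[:,:,::-1];cv2.imwrite("pics/s2.png",cv2.resize(im[130:290,210:390],None,fx=4,fy=4,interpolation=cv2.INTER_CUBIC)[:600])
E
```

```text
t 3.0 tcp [ 0.5723 -0.0021  0.1411] F [ 0.16 -0.78  1.16] gap -0.0
d [-0.0013  0.0361  0.0011] rot [0.0002 0.0031 0.0017]
```

View pics/w2.png

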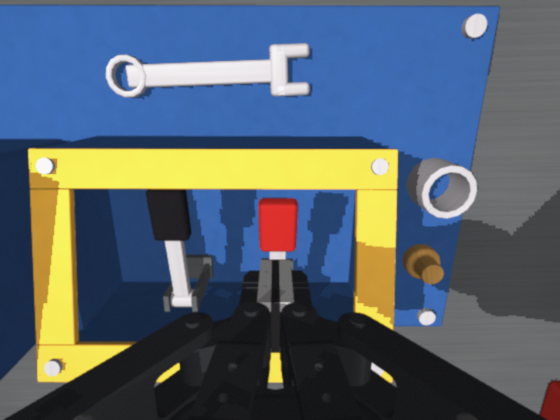

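View pics/s2.png

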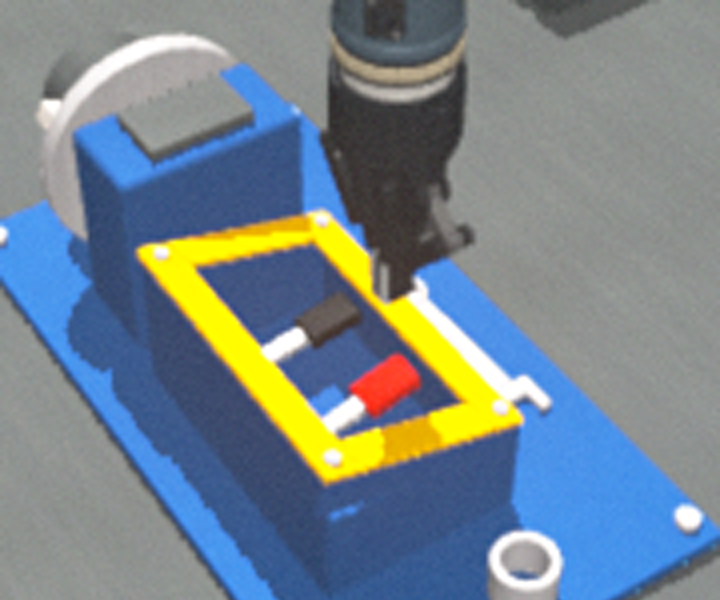

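The fingertips are lined up with the red pad and there is room in the window on every side. I'll go down in steps and watch the force.

>>> {"api": "play_rows", "payload": {
  "deltas": [
    [-0.001,0.01,-0.001,0,0,0],
    [-0.001,0.025,-0.001,0,0,0],
    [-0.001,0.036,-0.001,0,0,0],
    [-0.001,0.04,-0.001,0,0,0],
    [-0.001,0.04,-0.001,0,0,0],
    [-0.001,0.04,-0.001,0,0,0]
  ]
}}

```text
t: 3.7
tcp_pos: [0.571, -0.0037, 0.1003]
tool_rot: [0.707, -0.007, 0.008, -0.707]
force: [0.4, -0.7, 0.7]
finger_gap: -0.0
```

```bash
python3 d.py .571 -.003 .065 -.023; python3 - <<'E'
from h import *
cv2.imwrite("pics/w3.png",snapshot("wrist")[:,:,::-1])
E
```

```text
t 3.7 tcp [ 0.571  -0.0037  0.1003] F [ 0.35 -0.66  0.66] gap -0.0
d [-0.      0.0353  0.0007] rot [0.0001 0.0021 0.0005]
```

View pics/w3.png

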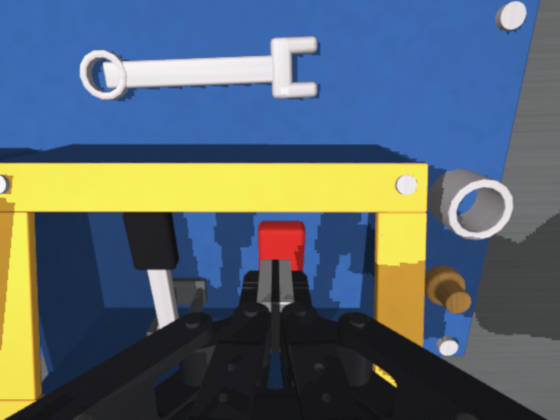

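>>> {"api": "play_rows", "payload": {
  "deltas": [
    [0,0.005,0,0,0,0],
    [0,0.01,0,0,0,0],
    [0,0.015,0,0,0,0],
    [0,0.02,0,0,0,0],
    [0,0.024,0,0,0,0],
    [0,0.028,0,0,0,0],
    [0,0.028,0,0,0,0],
    [0,0.028,0,0,0,0]
  ]
}}

```text
t: 4.55
tcp_pos: [0.5708, -0.0036, 0.072]
tool_rot: [0.707, -0.007, 0.007, -0.707]
force: [1.2, 0.5, -0.6]
finger_gap: -0.002
```

>>> {"api": "play_rows", "payload": {
  "deltas": [
    [0,0.002,0,0,0,0],
    [0,0.004,0,0,0,0],
    [0,0.006,0,0,0,0],
    [0,0.006,0,0,0,0]
  ]
}}

```text
t: 4.95
tcp_pos: [0.5699, -0.0035, 0.0661]
tool_rot: [0.707, -0.008, 0.007, -0.707]
force: [-1.5, -0.3, 1.9]
finger_gap: 0.001
```

```bash
python3 - <<'E'
from h import *
print(sense()["force"])
a=snapshot("wrist")[:,:,::-1]
im=snapshot("scene")[:,:,::-1];b=cv2.resize(im[170:260,240:350],None,fx=4,fy=4,interpolation=cv2.INTER_CUBIC)
c=np.zeros((420,800,3),np.uint8);c[:,:360]=a[:,100:460];c[:360,360:800]=b
cv2.imwrite("pics/s4.png",c)
E
```

```text
[-1.50421188 -0.30190576  1.86189699]
```

View pics/s4.png

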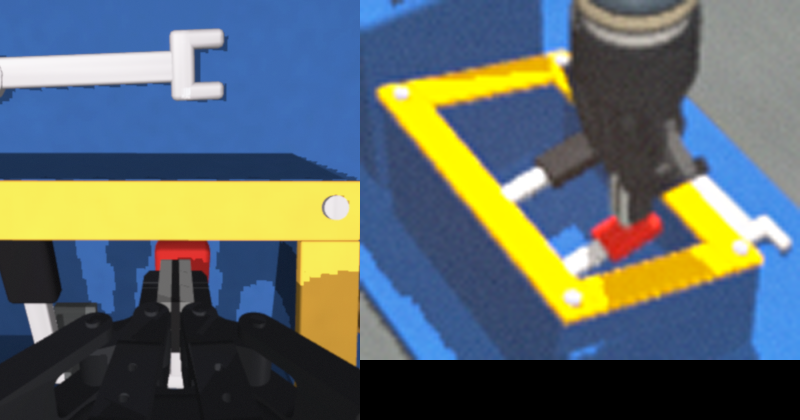

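The tips are on the red pad and clear of the guard. I'll keep pressing until the force shows the stop.

>>> {"api": "play_rows", "payload": {
  "deltas": [
    [0,0.001,0,0,0,0],
    [0,0.002,0,0,0,0],
    [0,0.003,0,0,0,0]
  ]
}}

```text
t: 5.35
tcp_pos: [0.5703, -0.0035, 0.0632]
tool_rot: [0.707, -0.008, 0.007, -0.707]
force: [-2.3, 0.2, 4.6]
finger_gap: -0.001
```

>>> {"api": "play_rows", "payload": {
  "deltas": [
    [0,0.001,0,0,0,0],
    [0,0.002,0,0,0,0],
    [0,0.002,0,0,0,0]
  ]
}}

```text
t: 5.65
tcp_pos: [0.5704, -0.0035, 0.0608]
tool_rot: [-0.707, 0.008, -0.007, 0.707]
force: [-1.7, -0.3, 2.2]
finger_gap: 0.003
```

>>> {"api": "play_rows", "payload": {
  "deltas": [
    [0,0.001,0,0,0,0],
    [0,0.002,0,0,0,0],
    [0,0.002,0,0,0,0]
  ]
}}

```text
t: 5.95
tcp_pos: [0.5706, -0.0035, 0.0589]
tool_rot: [-0.707, 0.007, -0.007, 0.707]
force: [-1.7, 0.6, 2.4]
finger_gap: 0.005
```

>>> {"api": "play_rows", "payload": {
  "deltas": [
    [0,0.001,0,0,0,0],
    [0,0.001,0,0,0,0]
  ]
}}

```text
t: 6.15
tcp_pos: [0.5707, -0.0035, 0.058]
tool_rot: [-0.707, 0.007, -0.007, 0.707]
force: [-3.0, 0.2, 3.1]
finger_gap: -0.002
```

>>> {"api": "play_rows", "payload": {
  "deltas": [
    [0,0.001,0,0,0,0],
    [0,0.001,0,0,0,0]
  ]
}}

```text
t: 6.35
tcp_pos: [0.5706, -0.0035, 0.057]
tool_rot: [-0.707, 0.007, -0.007, 0.707]
force: [-1.9, -0.1, 3.3]
finger_gap: 0.003
```

>>> {"api": "play_rows", "payload": {
  "deltas": [
    [0,0.001,0,0,0,0],
    [0,0.001,0,0,0,0]
  ]
}}

```text
t: 6.55
tcp_pos: [0.5705, -0.0035, 0.056]
tool_rot: [-0.707, 0.007, -0.007, 0.707]
force: [-2.6, 0.2, 3.8]
finger_gap: -0.002
```

>>> {"api": "play_rows", "payload": {
  "deltas": [
    [0,0.001,0,0,0,0],
    [0,0.001,0,0,0,0]
  ]
}}

```text
t: 6.75
tcp_pos: [0.5706, -0.0035, 0.055]
tool_rot: [-0.707, 0.007, -0.007, 0.707]
force: [-2.6, 0.6, 3.6]
finger_gap: -0.003
```

```bash
python3 - <<'E'
from h import *
print(sense()["force"])
a=snapshot("wrist")[:,:,::-1]
im=snapshot("scene")[:,:,::-1];b=cv2.resize(im[170:260,240:350],None,fx=4,fy=4,interpolation=cv2.INTER_CUBIC)
c=np.zeros((420,800,3),np.uint8);c[:,:360]=a[:,100:460];c[:360,360:800]=b
cv2.imwrite("pics/s5.png",c)
E
```

```text
[-2.64721255  0.59411083  3.64015635]
```

View pics/s5.png

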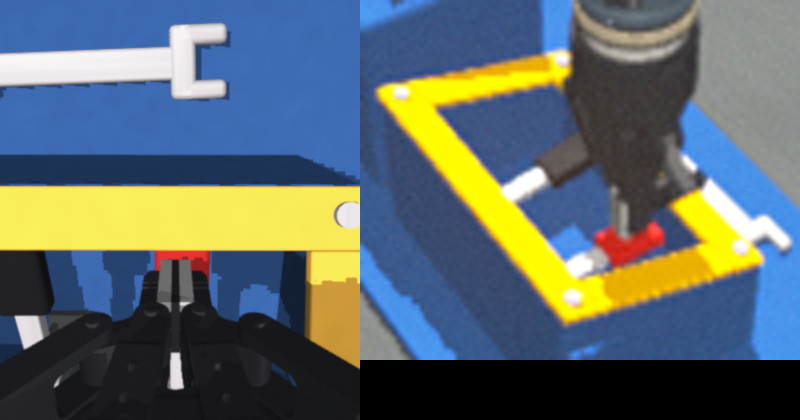

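>>> {"api": "play_rows", "payload": {
  "deltas": [
    [0,0.001,0,0,0,0],
    [0,0.001,0,0,0,0]
  ]
}}

```text
t: 7.05
tcp_pos: [0.5711, -0.0036, 0.0541]
tool_rot: [0.707, -0.007, 0.008, -0.707]
force: [-2.7, 0.6, 2.2]
finger_gap: 0.001
```

>>> {"api": "play_rows", "payload": {
  "deltas": [
    [0,0.001,0,0,0,0],
    [0,0.001,0,0,0,0]
  ]
}}

```text
t: 7.25
tcp_pos: [0.5709, -0.0036, 0.0531]
tool_rot: [0.707, -0.007, 0.008, -0.707]
force: [-2.4, 0.2, 2.6]
finger_gap: 0.001
```

>>> {"api": "play_rows", "payload": {
  "deltas": [
    [0,0.001,0,0,0,0],
    [0,0.001,0,0,0,0]
  ]
}}

```text
t: 7.45
tcp_pos: [0.5708, -0.0036, 0.0521]
tool_rot: [0.707, -0.007, 0.007, -0.707]
force: [-1.9, 1.3, 3.5]
finger_gap: -0.001
```

```bash
python3 - <<'E'
from h import *
from station import sense
t=sense()["tcp_pos"]
a=snapshot("wrist")[:,:,::-1].copy();s=snapshot("scene")[:,:,::-1].copy()
cv2.imwrite("pics/s6.png",s)
ms=camera_model("scene");mw=camera_model("wrist")
print("tcp px",proj(ms,t),proj(mw,t))
b=cv2.resize(s[200:250,280:340],None,fx=10,fy=10,interpolation=cv2.INTER_CUBIC)
for z,c in((.059,(0,255,0)),(.075,(255,0,255))):
    for dx in(-.02,.02):
        for dy in(-.013,.013):
            u,v=proj(ms,np.array([.572+dx,-.001+dy,z]));cv2.circle(b,(int((u-279.5)*10),int((v-199.5)*10)),4,c,-1)
u,v=proj(ms,t);cv2.circle(b,(int((u-279.5)*10),int((v-199.5)*10)),5,(255,255,0),-1)
cv2.imwrite("pics/s6z.png",b)
cv2.imwrite("pics/w6z.png",cv2.resize(a[220:340,180:380],None,fx=4,fy=4,interpolation=cv2.INTER_CUBIC))
E
```

```text
tcp px [306.40844457 233.83199958] [273.77740757 253.78422027]
```

View pics/s6z.png

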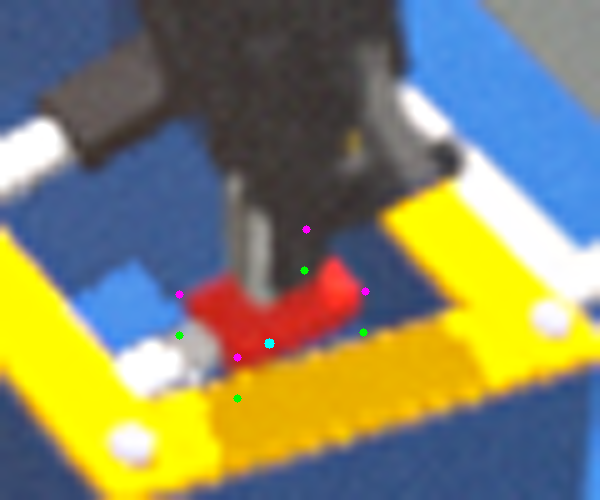

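View pics/w6z.png

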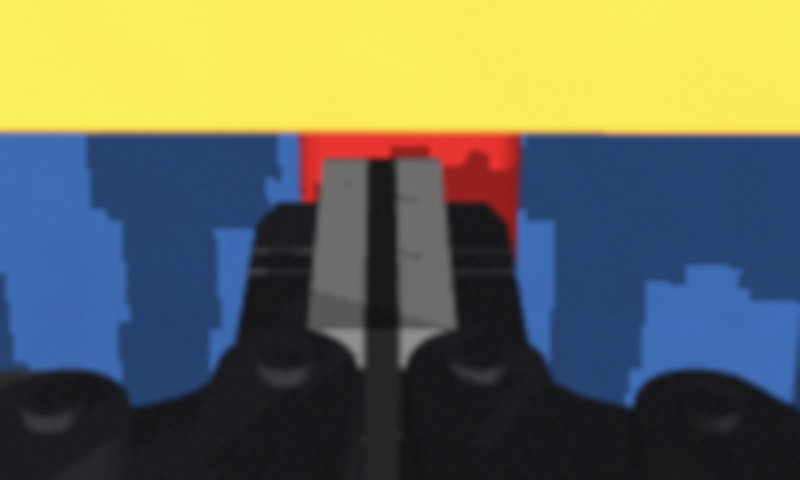

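```bash
python3 - <<'E'
from h import *
from scipy.spatial.transform import Rotation as R
s=sense();r=R.from_quat(s["tool_rot"]);m=camera_model("wrist")
for px in((275,260),(262,260),(292,260),(245,275),(187,315),(100,350),(5,395),(250,302)):
    c,d=ray(m,*px);c=r.inv().apply(c-s["tcp_pos"]);d=r.inv().apply(d)
    print(px,[ (c+d*(x-c[0])/d[0]).round(3).tolist() for x in(-.038,-.011,0,.011)])
E
```

```text
(275, 260) [[-0.038, -0.083, 0.001], [-0.011, -0.029, 0.001], [0.0, -0.007, 0.001], [0.011, 0.015, 0.001]]
(262, 260) [[-0.038, -0.083, -0.003], [-0.011, -0.029, -0.005], [0.0, -0.007, -0.006], [0.011, 0.015, -0.007]]
(292, 260) [[-0.038, -0.083, 0.005], [-0.011, -0.029, 0.008], [0.0, -0.007, 0.009], [0.011, 0.014, 0.011]]
(245, 275) [[-0.038, -0.091, -0.007], [-0.011, -0.042, -0.011], [0.0, -0.023, -0.013], [0.011, -0.003, -0.015]]
(187, 315) [[-0.038, -0.107, -0.017], [-0.011, -0.069, -0.028], [0.0, -0.053, -0.033], [0.011, -0.038, -0.038]]
(100, 350) [[-0.038, -0.117, -0.029], [-0.011, -0.085, -0.049], [0.0, -0.072, -0.057], [0.011, -0.06, -0.065]]
(5, 395) [[-0.038, -0.126, -0.039], [-0.011, -0.101, -0.064], [0.0, -0.09, -0.075], [0.011, -0.08, -0.085]]
(250, 302) [[-0.038, -0.102, -0.005], [-0.011, -0.061, -0.008], [0.0, -0.045, -0.01], [0.011, -0.028, -0.011]]
```

```bash
python3 - <<'E'
from h import *
a=cv2.imread("pics/s6.png");cv2.imwrite("pics/s6b.png",cv2.resize(a[140:260,240:350],None,fx=5,fy=5,interpolation=cv2.INTER_CUBIC))
E
```

```text
(no output)
```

View pics/s6b.png

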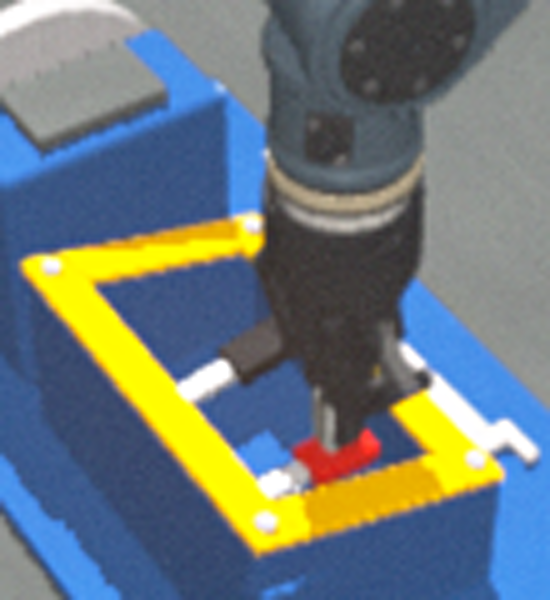

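The scene and wrist views both show the real tips about 20–25 mm above the reported TCP. That matches contact starting only near TCP z = 0.067. The pad is now at about 0.072–0.075, so there is roughly 15 mm left to the stop. The wide parts of the gripper still clear the frame, so I'll continue.

>>> {"api": "play_rows", "payload": {
  "deltas": [
    [0,0.0015,0,0,0,0],
    [0,0.003,0,0,0,0],
    [0,0.004,0,0,0,0],
    [0,0.004,0,0,0,0]
  ]
}}

```text
t: 7.95
tcp_pos: [0.5703, -0.0036, 0.0478]
tool_rot: [-0.707, 0.008, -0.007, 0.707]
force: [-2.7, -0.4, 3.9]
finger_gap: 0.002
```

>>> {"api": "play_rows", "payload": {
  "deltas": [
    [0,0.0015,0,0,0,0],
    [0,0.003,0,0,0,0],
    [0,0.003,0,0,0,0]
  ]
}}

```text
t: 8.25
tcp_pos: [0.5702, -0.0036, 0.0449]
tool_rot: [-0.707, 0.008, -0.007, 0.707]
force: [-3.6, -0.6, 4.3]
finger_gap: -0.002
```

```bash
python3 - <<'E'
from h import *
print(sense()["force"])
im=snapshot("scene")[:,:,::-1];cv2.imwrite("pics/s7.png",cv2.resize(im[150:260,240:350],None,fx=5,fy=5,interpolation=cv2.INTER_CUBIC))
im=snapshot("wrist")[:,:,::-1];cv2.imwrite("pics/w7.png",im)
E
```

```text
[-3.62049001 -0.56498004  4.31132785]
```

View pics/s7.png

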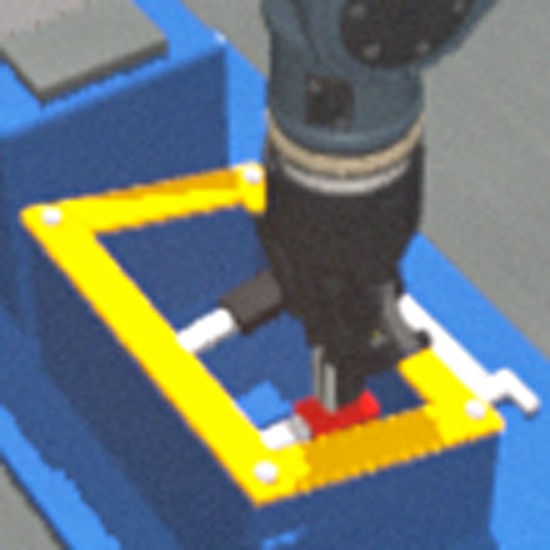

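View pics/w7.png

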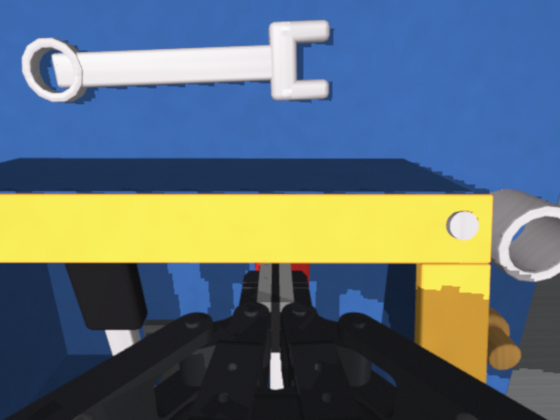

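>>> {"api": "play_rows", "payload": {
  "deltas": [
    [0,0.0015,0,0,0,0],
    [0,0.003,0,0,0,0],
    [0,0.003,0,0,0,0]
  ]
}}

```text
t: 8.65
tcp_pos: [0.5702, -0.0035, 0.0419]
tool_rot: [-0.707, 0.008, -0.007, 0.707]
force: [-3.6, -0.4, 3.1]
finger_gap: 0.001
```

>>> {"api": "play_rows", "payload": {
  "deltas": [
    [0,0.001,0,0,0,0],
    [0,0.002,0,0,0,0],
    [0,0.002,0,0,0,0]
  ]
}}

```text
t: 8.95
tcp_pos: [0.5703, -0.0035, 0.04]
tool_rot: [-0.707, 0.008, -0.007, 0.707]
force: [-3.9, -0.6, 4.1]
finger_gap: -0.002
```

>>> {"api": "play_rows", "payload": {
  "deltas": [
    [0,0.001,0,0,0,0],
    [0,0.002,0,0,0,0],
    [0,0.002,0,0,0,0]
  ]
}}

```text
t: 9.25
tcp_pos: [0.5703, -0.0035, 0.0379]
tool_rot: [-0.707, 0.008, -0.007, 0.707]
force: [-4.1, -0.9, 4.2]
finger_gap: 0.002
```

```bash
python3 - <<'E'
from h import *
ms=camera_model("scene");t=sense()["tcp_pos"]
s=snapshot("scene")[:,:,::-1].copy()
b=cv2.resize(s[200:250,280:340],None,fx=10,fy=10,interpolation=cv2.INTER_CUBIC)
for z,c in((.059,(0,255,0)),):
    for dx in(-.02,.02):
        for dy in(-.013,.013):
            u,v=proj(ms,np.array([.571+dx,-.001+dy,z]));cv2.circle(b,(int((u-279.5)*10),int((v-199.5)*10)),4,c,-1)
for dx,dy in((.02,.013),(-.02,.013)):
    u,v=proj(ms,np.array([.571+dx,-.001+dy,.059-dx*-.2]));cv2.circle(b,(int((u-279.5)*10),int((v-199.5)*10)),4,(255,0,255),-1)
cv2.imwrite("pics/s8z.png",b)
c=cv2.resize(s[120:240,240:350],None,fx=5,fy=5,interpolation=cv2.INTER_CUBIC);cv2.imwrite("pics/s8.png",c)
E
```

```text
(no output)
```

View pics/s8z.png

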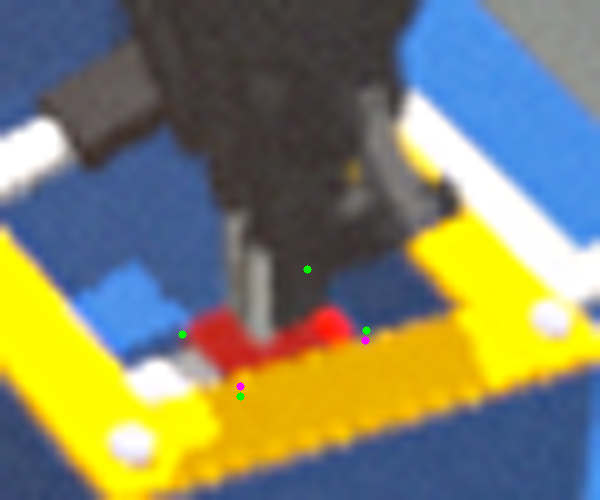

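View pics/s8.png

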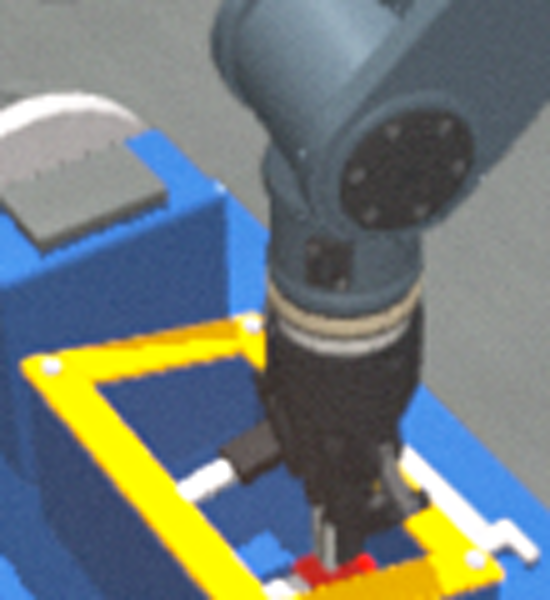

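>>> {"api": "play_rows", "payload": {
  "deltas": [
    [0,0.001,0,0,0,0],
    [0,0.002,0,0,0,0],
    [0,0.002,0,0,0,0]
  ]
}}

```text
t: 9.6
tcp_pos: [0.5705, -0.0035, 0.0362]
tool_rot: [-0.707, 0.007, -0.007, 0.707]
force: [-5.2, -0.5, 5.4]
finger_gap: 0.003
```

>>> {"api": "play_rows", "payload": {
  "deltas": [
    [0,0.001,0,0,0,0],
    [0,0.002,0,0,0,0],
    [0,0.002,0,0,0,0]
  ]
}}

```text
t: 9.9
tcp_pos: [0.5706, -0.0036, 0.0358]
tool_rot: [0.707, -0.007, 0.007, -0.707]
force: [-8.4, -0.4, 16.1]
finger_gap: 0.001
```

>>> {"api": "play_rows", "payload": {
  "deltas": [
    [0,0.001,0,0,0,0],
    [0,0.001,0,0,0,0]
  ]
}}

```text
t: 10.1
tcp_pos: [0.5706, -0.0036, 0.0356]
tool_rot: [0.707, -0.007, 0.007, -0.707]
force: [-9.7, -0.5, 21.0]
finger_gap: -0.002
```

The force rose to 21 N and the motion stopped, so this is either the stop or contact with the guard. I'll look before deciding.

```bash
python3 - <<'E'
from h import *
s=snapshot("scene")[:,:,::-1].copy()
cv2.imwrite("pics/s9.png",cv2.resize(s[170:250,260:340],None,fx=7,fy=7,interpolation=cv2.INTER_CUBIC))
s=snapshot("top")[:,:,::-1].copy()
cv2.imwrite("pics/t9.png",cv2.resize(s[160:260,230:350],None,fx=5,fy=5,interpolation=cv2.INTER_CUBIC))
print(sense()["force"],sense()["ft_torque"])
E
```

```text
[-9.12622639  0.03125083 22.12984144] [-0.00463769  1.40346074  0.00396679]
```

View pics/s9.png

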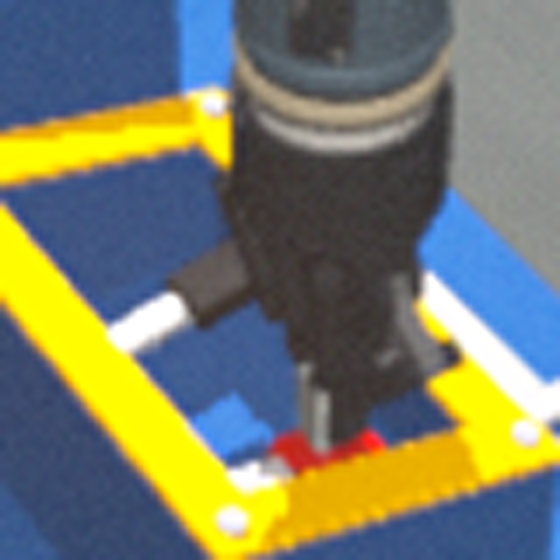

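View pics/t9.png

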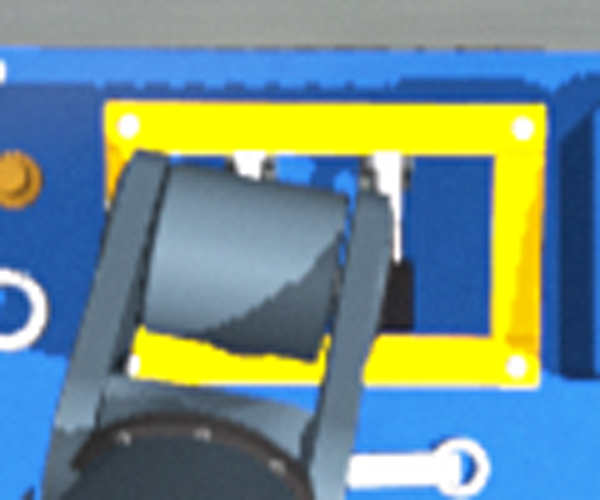

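The torque puts the contact at the tips, on the tool axis and off the guard (Mx ≈ 0), so this is the lever stop. Now I'll go straight up.

>>> {"api": "play_rows", "payload": {
  "deltas": [
    [0,-0.005,0,0,0,0],
    [0,-0.015,0,0,0,0],
    [0,-0.03,0,0,0,0],
    [0,-0.05,0,0,0,0],
    [0,-0.075,0,0,0,0],
    [0,-0.1,0,0,0,0],
    [0,-0.13,0,0,0,0],
    [0,-0.16,0,0,0,0],
    [0,-0.19,0,0,0,0],
    [0,-0.21,0,0,0,0],
    [0,-0.215,0,0,0,0],
    [0,-0.215,0,0,0,0]
  ]
}}

```text
t: 11.4
tcp_pos: [0.5718, -0.0036, 0.2488]
tool_rot: [0.707, -0.006, 0.008, -0.707]
force: [-0.4, -0.5, -0.2]
finger_gap: -0.001
```

```bash
python3 - <<'E'
from h import *
ms,mw=camera_model("scene"),camera_model("wrist")
w=snapshot("wrist")[:,:,::-1].copy();s=snapshot("scene")[:,:,::-1].copy()
cv2.imwrite("pics/w10.png",w);cv2.imwrite("pics/s10.png",cv2.resize(s[170:260,235:345],None,fx=6,fy=6,interpolation=cv2.INTER_CUBIC))
cs={}
for n,im,(x0,y0,x1,y1) in(("w",w,(240,120,320,260)),("s",s,(280,205,330,245))):
    k=red(im);q=np.zeros_like(k);q[y0:y1,x0:x1]=k[y0:y1,x0:x1]
    nn,l,st,ce=cv2.connectedComponentsWithStats(q);i=1+st[1:,4].argmax();print(n,st[i],ce[i]);cs[n]=ce[i]
p,e=tri([ray(mw,*cs["w"]),ray(ms,*cs["s"])]);print(p,e);print(sense()["force"],sense()["t"],sense()["tcp_pos"])
E
```

```text
w [267 160  24  35 825] [278.45090909 176.73575758]
s [299 229  16   8  71] [306.12676056 232.45070423]
[5.73785201e-01 2.54422218e-04 6.28060890e-02] [np.float64(0.0006984324689103782), np.float64(0.0006984324689104639)]
[0.13738446 0.14356893 0.21472892] 11.5 [ 0.57027392 -0.00340663  0.24691207]
```

View pics/w10.png

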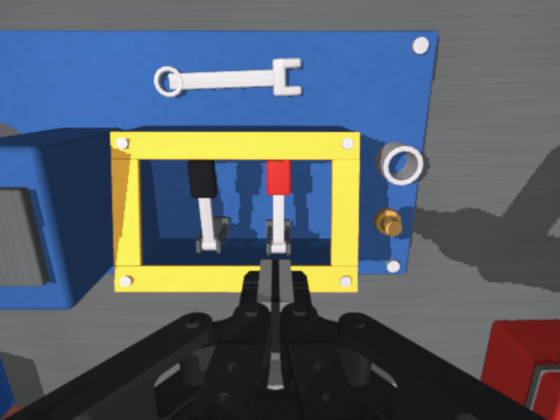

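View pics/s10.png

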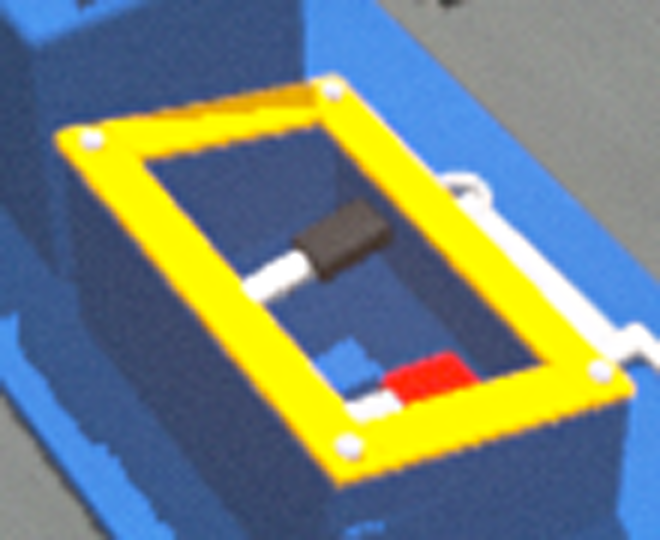

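```bash
python3 - <<'E'
from h import *
import pickle
ms=camera_model("scene");mw=camera_model("wrist")
im=cv2.imread("pics/s10.png");
# far-right edge of pad top: front corner (460,352), back corner (385,380) in x6 crop
for a in((460,352),(385,380)):
    u,v=a[0]/6+235,a[1]/6+170
    c,d=ray(ms,u,v);print([ (c+d*(y-c[1])/d[1]).round(4).tolist() for y in(-.014,-.012)])
for a in((268,161),(290,161),(268,195),(290,195)): print(a,onz(mw,*a,.059).round(4))
# before
for a in((480,292),(405,335)):
    u,v=a[0]/6+230,a[1]/6+170
    c,d=ray(ms,u,v);print("before",(c+d*(-.014-c[1])/d[1]).round(4))
E
```

```text
[[0.5462, -0.014, 0.0471], [0.5477, -0.012, 0.0499]]
[[0.5866, -0.014, 0.0545], [0.588, -0.012, 0.0573]]
(268, 161) [ 0.5543 -0.0094  0.059 ]
(290, 161) [0.5548 0.0135 0.059 ]
(268, 195) [ 0.591  -0.0104  0.059 ]
(290, 195) [0.5915 0.0132 0.059 ]
before [ 0.5528 -0.014   0.09  ]
before [ 0.5919 -0.014   0.0869]
```

```bash
python3 -c "
from station import *
print(sense()['qd'].round(3));print(sign_off())"
```

```text
[-0.     0.012  0.012 -0.     0.004 -0.001]
the job is handed in; nothing more can be done
None
```

I pressed the red lever down to its stop through the guard window with the shut fingertips, then lifted straight out. The job is handed in at about 11.5 s.

- **Stop reached:** the force rose from about 5 N to 22 N over the last 0.5 mm of travel and the tool stopped moving. The torque put that contact at the fingertips, not on the guard.
- **Pad height:** after I backed out, my estimates were rough and disagreed. Two-view centroids gave 63 mm, but the frame hides part of the pad. The far edge alone gave about 51–54 mm. Both fit the stated 58–60 mm only loosely. The press itself travelled about 31 mm, which fits a drop from about 89 mm to 59 mm.
- **Everything else:** the black lever, wrench, coupling and plug look where they were in the last pictures. I did not compare their positions by measurement, and I did not check the flange and tip jar again. No sign of guard contact showed in the forces or pictures, and after retreat the wrist force was near zero.
- **One disagreement:** the visible fingertips sat about 20–25 mm above the reported tool point. I therefore drove to the stop by force and pictures instead of the nominal height, with the tool point ending at z = 36 mm.

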